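# Hook the rinse basket into its rim notch and load the collet

### The job

Hang the steel rinse basket inside the grey wash tub: hook its bent lip over the tub's front rim, feel your way gently along the rim until the basket's pin drops into the notch and the lip sits fully down. Then put the brass collet into the hung basket. Press only lightly on the rim (well under 35 N) and leave the spanner, the hex key and the green-grey stone where they lie.

Things in the scene. Friction and masses are not known exactly. Their poses are not given: they have to be found in the camera images.
- tub: Grey open wash tub, fixed, 180 (its x) x 260 (its y) x 110 mm high, walls 5 mm. Origin: centre of its underside; x points from front wall (nearest the robot) to back wall, z up. Its front rim is topped by a 5 mm thick steel rail that has one notch. 35 N or more between basket and tub counts as damage.
- tub_rim (a point): Middle of the tub's front rim, on its top: tub (-87.5, 0, 110) mm, axes as the tub's. The rail's notch is open at the top, 12 mm wide along y, 14 mm deep, cut through the wall. The rail is clamped in another place each time (it does not shift under light force): the notch's middle is anywhere from y = -30 to +30 mm of this point, unmeasured; find it by feel.
- basket: Loose steel hook-on basket, 0.15 to 0.31 kg. Origin: centre of the tray's underside; z up, x from lip to front. Open tray 80 (x) x 92 (y) x 35 mm high, walls and floor 3 mm. Back plate x = -40 to -37 mm, 92 mm wide, up to z = 79. A bent lip goes over from its top to the -x side, with a brass pin beneath it and a red grip tab on it.
- basket_lip (a point): Centre of the underside of the lip's bridge (60 mm wide in y, 4 mm thick): basket (-45, 0, 75) mm, axes as the basket's. Fully hung, it lies on the rim, at the wall's mid-plane. The slot for the wall is 10 mm: back plate to outer leg (x = -50 to -53), which goes down to z = 48, then flares outward to z = 38, x = -57.
- basket_pin (a point): Lowest line of the round brass pin, 10 mm in diameter, that crosses the slot along x directly under the bridge: basket (-45, 0, 65) mm. On the plain rim it holds the bridge 10 mm up; in the notch it lets the bridge come down onto the rim.
- basket_tab (a point): Grip point in the red tab on the lip: an upright plate 10 mm thick (basket x), 36 mm wide (y), from z = 79 to 117 mm of the basket; this point is at basket (-45, 0, 102) mm, axes as the basket's. Pinch it along the basket's x from above.
- collet: Loose brass collet (flanged bush), 32 mm in diameter at its flange, 24 mm high, standing on the bench. Origin: centre of its underside.
- spanner: Steel open-ended spanner, 33 x 156 x 6 mm, lying on the bench; not to be disturbed. Origin: centre of its underside.
- hex_key: Black hex key, 39 x 134 x 9 mm, lying at the bench's front edge; not to be disturbed. Origin: centre of its underside.
- stone_b: Green-grey sharpening stone, 45 x 130 x 22 mm, lying at the bench's front edge; not to be disturbed. Origin: centre of its underside.

How it is judged:
By the outcome, as a careful person would: the job done as asked, in the order asked, and still so for the second after the job is handed in, with the robot touching nothing.
It also fails if it takes over 72 s, if anything falls off the work surface, if the arm or the gripper's body presses on something with over 40 N, if the wrist force passes 120 N, or if a joint passes its speed limit or range.

### The arm

A 6-joint arm with a two-finger parallel gripper is mounted at the origin on a cart in front of the work surface, level with it; the furniture and walls round the work are solid. World frame = base frame: x ahead of the robot, y to its left, z up, the work surface at z = 0. Lengths are in m, angles in rad, forces in N, time in s.
With the tool pointing down it reaches from about 0.375 to 0.9 m from the base axis. Payload 3.1 kg.
Tool frame: the origin (TCP) lies midway between the tips of the shut fingers; the grasp point (between the pads) lies 19 mm behind it (ctrl.grip_depth is the distance from the TCP to the grasp point, in m); z points along the fingers, y is the line along which they close (so a half turn about z gives the same grasp; the last joint's range is limited). The gripper opens to 87 mm and grips with 3 to 60 N. Pads are 19 mm wide; open, the fingers measure 117 mm over their backs; the gripper's body (75 mm by 190 mm) begins 51 mm behind the grasp point.
Start: joints at [-0.178, 0.527, 1.433, -0, 1.181, -0.178], TCP at [0.625, 0, 0.223] pointing down, gripper open.
Joint ranges: [-3.08, 3.08], [-0.75, 2.2], [0.22, 2.44], [-1.43, 4.57], [0, 2.65], [-2.85, 2.85]. Speed limits (rad/s): [2.79, 2.79, 3.14, 3.14, 3.14, 3.14].

### API

Orientations are given as a rotation vector (axis times angle).
In Python, from plant import ctrl, telemetry, cams, finish_job gives the robot as it stands. The module is installed in compiled form; this text tells all that it offers. Calls block until the motion is done:
- ctrl.goto(position, orientation): joint-space move of the TCP to a pose.
- ctrl.move_linear(position, rotation=None, vel=0.15, f_stop=None): straight line of the TCP; rotation=None keeps the orientation; vel is the mean speed in m/s. With f_stop (N) it stops when the force on the tool has changed by that much, and returns True; else False.
- ctrl.move_j(angles): joint-space move.
- ctrl.open_gripper() and ctrl.close(strength=None): open the fingers fully, or close them until they stop; strength is the grip in N (None keeps the last).
- ctrl.wait(seconds).
- ctrl.inverse_kinematics(position, orientation): joint angles nearest the present ones, or None.
- telemetry.observe(): the state.
- cams.capture(name): name is "scene" or "side" or "wrist"; returns the picture (384x512x3 uint8, red, green, blue); there is no depth.
- cams.camera_info(name): a dict with "fx", "fy", "cx", "cy" (pixels), "world_from_camera" (4x4, takes a point from camera to world coordinates); the wrist camera has in their place "mount" (4x4, takes a point from camera to tool coordinates, whose origin is the TCP and whose axes are the flange's). Camera axes: x right, y down, z forward; pixel columns grow to the right and rows downward; lengths in m; the calibration is good to about 2 mm. A picture is of the moment at which its call begins: read the wrist's pose just before it. camera_info takes no time and is no camera call.
A pose or a line that the arm cannot do raises ctrl.PlanningError and nothing moves.
- finish_job(): hands the job in; it is judged then, once.
The state is a dict: "clock": time; "joint_pos": joint angles; "qd": joint speeds; "effort": joint torques, N m; "ee_pos": TCP position; "eef_rot": TCP orientation; "wrist_force": force on the tool from outside, world axes, zero at the start; "torque": the same for the moment, N m; "finger_gap": opening from 0.0 (shut) to 1.0 (fully open); "finger_force": force on a finger pad.
Only numpy, scipy, OpenCV 4.12 (cv2) and the standard library are available. Lean on these libraries where they do the work, as an engineer would, in place of code of your own. Each camera call takes 0.05 s, during which the arm holds its last target. There are 200 camera calls.

## Working session

There is one attempt and no reset: what is moved stays moved. The work goes in short steps, each a Python script; the robot and the scene stay as the last script left them, time stands still between calls to the robot, and variables do not carry over. Pictures are saved under pics/ and viewed, at most 10 in all, crops included, and the job is handed in when it is done.

```bash
mkdir -p pics
python3 - <<'E'
from plant import ctrl, telemetry, cams
import cv2, numpy as np
np.set_printoptions(precision=4,suppress=True)
for n in ("scene","side","wrist"):
    im=cams.capture(n); cv2.imwrite(f"pics/{n}0.png",im[:,:,::-1]); print(n,cams.camera_info(n))
s=telemetry.observe(); print(s)
a=cv2.imread("pics/scene0.png");b=cv2.imread("pics/side0.png")
E
```

```text
scene {'fx': 490.18006297484504, 'fy': 490.18006297484504, 'cx': 262.8545237551056, 'cy': 183.6848389425668, 'world_from_camera': array([[ 0.5992, -0.6031,  0.5265, -0.0587],
       [-0.8005, -0.4413,  0.4055, -0.5734],
       [-0.0122, -0.6645, -0.7472,  0.9774],
       [ 0.    ,  0.    ,  0.    ,  1.    ]])}
side {'fx': 347.13576780723037, 'fy': 347.13576780723037, 'cx': 254.14812235500764, 'cy': 188.52047417624624, 'world_from_camera': array([[ 0.9972, -0.0407,  0.0628,  0.4936],
       [-0.0748, -0.5663,  0.8208, -0.7947],
       [ 0.0021, -0.8232, -0.5678,  0.5791],
       [ 0.    ,  0.    ,  0.    ,  1.    ]])}
wrist {'fx': 266.6693170651378, 'fy': 266.6693170651378, 'cx': 255.92815331461145, 'cy': 184.79893430026334, 'mount': array([[ 0.0005, -0.9522, -0.3056,  0.0855],
       [ 1.    ,  0.0003,  0.0008,  0.0001],
       [-0.0007, -0.3056,  0.9522, -0.1633],
       [ 0.    ,  0.    ,  0.    ,  1.    ]])}
{'clock': 0.15, 'joint_pos': array([-0.1785,  0.5283,  1.4336, -0.    ,  1.1814, -0.1785]), 'qd': array([-0.    , -0.0019, -0.0047, -0.0004, -0.0001, -0.    ]), 'effort': array([  0.0009, -44.0429, -17.6842,   0.0634,   0.0553,  -0.0001]), 'ee_pos': array([0.6244, 0.0001, 0.2218]), 'eef_rot': array([-2.2205, -2.2205,  0.0015]), 'wrist_force': array([-0.2168, -0.2308,  0.6043]), 'torque': array([-0.0043, -0.0676,  0.0135]), 'finger_force': 0.0, 'finger_gap': 0.9987399051887027}
```

View pics/scene0.png

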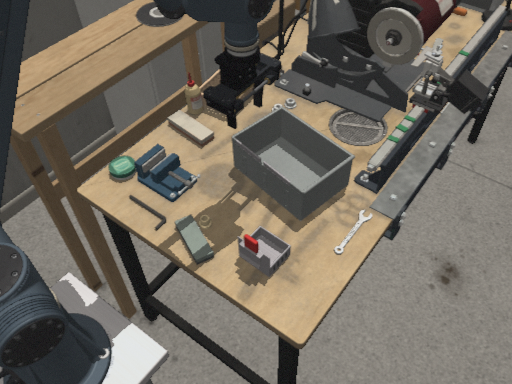

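View pics/side0.png

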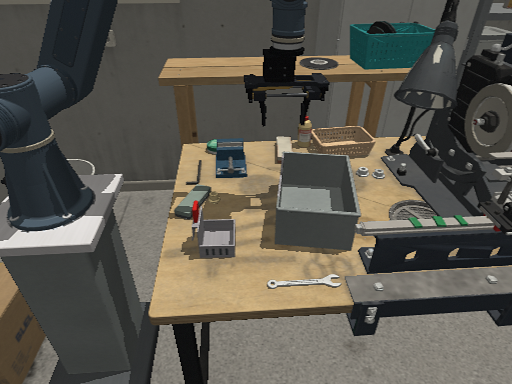

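View pics/wrist0.png

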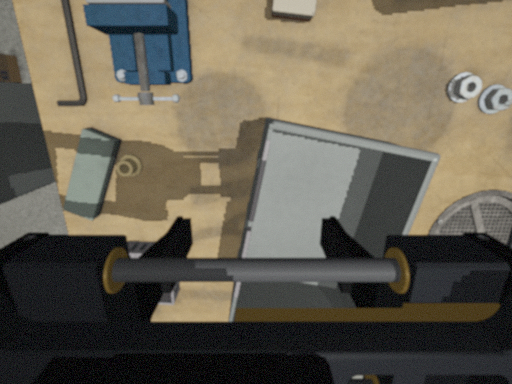

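```bash
cat > h.py <<'E'
import numpy as np, cv2
from scipy.spatial.transform import Rotation as R
from plant import ctrl, telemetry, cams, finish_job
np.set_printoptions(precision=4,suppress=True)
def pose(name,s=None):
    i=cams.camera_info(name)
    if name!="wrist": return i,i["world_from_camera"]
    T=np.eye(4);T[:3,:3]=R.from_rotvec(s["eef_rot"]).as_matrix();T[:3,3]=s["ee_pos"]
    return i,T@i["mount"]
def ray(cp,uv):
    i,T=cp; u,v=uv
    d=T[:3,:3]@np.array([(u-i["cx"])/i["fx"],(v-i["cy"])/i["fy"],1.]); return T[:3,3],d/np.linalg.norm(d)
def onz(cp,uv,z):
    o,d=ray(cp,uv); return o+d*(z-o[2])/d[2]
def cross(rs):
    A=0;b=0
    for o,d in rs:
        P=np.eye(3)-np.outer(d,d);A=A+P;b=b+P@o
    return np.linalg.solve(A,b)
def proj(cp,p):
    i,T=cp;c=T[:3,:3].T@(np.asarray(p)-T[:3,3]);return np.array([i["fx"]*c[0]/c[2]+i["cx"],i["fy"]*c[1]/c[2]+i["cy"]])
def down(yaw):  # tool y (closing line) at angle yaw from world x, tool z down
    y=np.array([np.cos(yaw),np.sin(yaw),0]);z=np.array([0,0,-1.]);x=np.cross(y,z)
    return R.from_matrix(np.c_[x,y,z]).as_rotvec()
E
python3 - <<'E'
from h import *
s=telemetry.observe()
S,D,W=pose("scene"),pose("side"),pose("wrist",s)
print("tub scene",[onz(S,p,.11)[:2] for p in [(280,111),(350,158),(306,190),(234,150)]])
print("tub wrist",[onz(W,p,.11)[:2] for p in [(271,121),(438,155),(232,320)]], "notch?",onz(W,(249,223),.11),onz(S,(262,157),.11))
print("collet",onz(S,(205,221),.024),onz(W,(128,166),.024),onz(D,(214,197),.024))
print("tab",cross([ray(S,(250,243)),ray(D,(195,213))]))
print("stone",[onz(W,p,.022)[:2] for p in [(88,128),(120,138),(96,217),(65,205)]])
print(down(0))
a=cv2.imread("pics/scene0.png")[120:280,170:370];b=cv2.imread("pics/wrist0.png")[110:330,40:300]
a=cv2.resize(a,None,fx=2.5,fy=2.5,interpolation=3);b=cv2.resize(b,None,fx=1.1,fy=1.1)
c=np.zeros((500,800,3),np.uint8);c[:400,:500]=a;c[:242,500:786]=b;cv2.imwrite("pics/c1.png",c)
E
```

```text
tub scene [array([0.7924, 0.0185]), array([ 0.7482, -0.2258]), array([ 0.5963, -0.1959]), array([0.6006, 0.0243])]
tub wrist [array([0.6397, 0.0647]), array([0.8148, 0.0302]), array([ 0.5937, -0.1864])] notch? [ 0.6167 -0.0482  0.11  ] [ 0.6224 -0.0477  0.11  ]
collet [ 0.432 -0.015  0.024] [ 0.4465 -0.0029  0.024 ] [ 0.4431 -0.0249  0.024 ]
tab [ 0.4087 -0.1751  0.0917]
stone [array([0.3995, 0.0488]), array([0.4404, 0.0355]), array([ 0.3865, -0.0814]), array([ 0.3445, -0.0622])]
[2.2214 2.2214 0.    ]
```

View pics/c1.png

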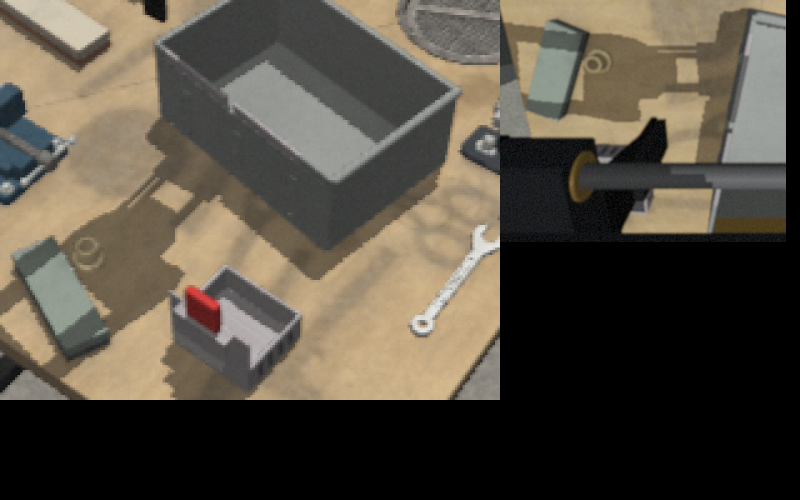

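Run:
```python
from h import *
import pickle
out={}
for k,p in (("a",(0.50,-0.21,0.30)),("b",(0.52,-0.10,0.30))):
    ctrl.goto(p,down(-0.0)*-1); ctrl.wait(0.3)
    s=telemetry.observe(); im=cams.capture("wrist"); cv2.imwrite(f"pics/w{k}.png",im[:,:,::-1]); out[k]=s; print(s["clock"],s["ee_pos"],s["eef_rot"])
pickle.dump(out,open("st.pkl","wb"))
a=cv2.imread("pics/wa.png")[:250];b=cv2.imread("pics/wb.png")[:250]
cv2.imwrite("pics/wab.png",cv2.resize(np.vstack([a,b]),None,fx=1.2,fy=1.2,interpolation=3))
```

```text
1.4583 [ 0.5004 -0.2091  0.2995] [-2.219  -2.2227  0.0001]
2.3333 [ 0.52   -0.101   0.2999] [ 2.2233  2.2195 -0.0001]
```

View pics/wab.png

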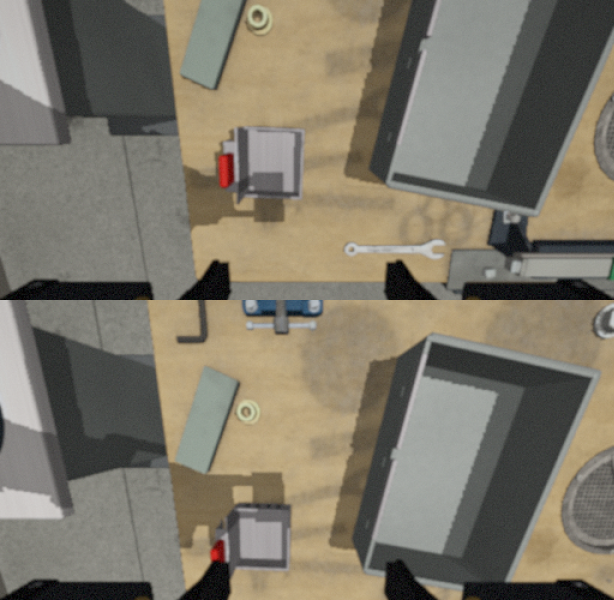

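Run:
```python
from h import *
import pickle
st=pickle.load(open("st.pkl","rb"))
A,B=pose("wrist",st["a"]),pose("wrist",st["b"]);S,D=pose("scene"),pose("side")
k=1/1.2
pa=lambda C,x,y,z,o=0: onz(C,(x*k,(y-o)*k),z)[:2]
print("tub a",pa(A,386,183,.11),pa(A,538,213,.11),"b",pa(B,429,335,.11,300),pa(B,599,373,.11,300),pa(B,362,571,.11,300))
print("notch",pa(A,424,44,.11),pa(B,394,454,.11,300))
print("collet",pa(A,259,19,.024),pa(B,248,411,.024,300))
print("stone",[pa(B,*p,.022,300) for p in [(207,367),(240,383),(208,472),(177,461)]])
print("tray front",pa(A,303,128,.035),pa(A,301,198,.035),"b",pa(B,291,506,.035,300),pa(B,289,570,.035,300))
rs=[]
for n,C,f in (("scene",S,"scene0"),("side",D,"side0"),("a",A,"wa"),("b",B,"wb")):
    im=cv2.imread(f"pics/{f}.png").astype(int); m=((im[:,:,2]>110)&(im[:,:,1]<60)&(im[:,:,0]<60)).astype(np.uint8)
    _,l,stt,c=cv2.connectedComponentsWithStats(m)
    # choose the component nearest to where the tab should be
    e=proj(C,(.41,-.175,.1)); j=min((j for j in range(1,len(c)) if stt[j][4]>8),key=lambda j:np.hypot(*(c[j]-e)))
    rs.append(ray(C,c[j])); print(n,e,c[j],stt[j],cv2.minAreaRect(np.argwhere(l==j)[:,::-1].astype(np.float32)))
p=cross(rs[:3]); print("tab",p,cross(rs[:2]),cross(rs[::2]))
# zoomed crops
a=cv2.imread("pics/wa.png");
c1=cv2.resize(a[90:180,165:265],None,fx=5,fy=5,interpolation=3)
b=cv2.imread("pics/wb.png");c2=cv2.resize(b[50:150,140:230],None,fx=3.3,fy=3.3,interpolation=3)
c=np.zeros((500,800,3),np.uint8);c[:450,:500]=c1;c[:c2.shape[0],500:500+c2.shape[1]]=c2;cv2.imwrite("pics/z.png",c)
```

```text
tub a [ 0.5886 -0.1912] [ 0.7657 -0.2256] b [0.6396 0.0624] [0.8151 0.0283] [ 0.5872 -0.1921]
notch [ 0.6152 -0.053 ] [ 0.6147 -0.0518]
collet [ 0.4427 -0.0096] [ 0.4438 -0.0055]
stone [array([0.3951, 0.0467]), array([0.4353, 0.0282]), array([ 0.3838, -0.0849]), array([ 0.3429, -0.0699])]
tray front [ 0.4952 -0.1344] [ 0.4923 -0.2266] b [ 0.4981 -0.1301] [ 0.4935 -0.2278]
scene [250.2367 241.0579] [250.75 240.65] [245 237  13   8  20] ((250.65603637695312, 240.6305694580078), (13.40786075592041, 1.915408730506897), 28.610458374023438)
side [195.6244 209.4873] [194.6667 205.5952] [192 201   6  10  42] ((194.64707946777344, 205.41177368164062), (4.365641117095947, 9.701424598693848), 14.03624439239502)
a [189.0258 138.9865] [186.4787 142.2986] [182 129  10  28 211] ((186.61236572265625, 142.47216796875), (27.062965393066406, 8.26419448852539), 87.39744567871094)
b [181.3969 212.483 ] [179.5217 211.2464] [176 207   9  10  69] ((180.0, 211.5), (8.0, 9.0), 0.0)
tab [ 0.4082 -0.1779  0.1105] [ 0.4077 -0.1785  0.1113] [ 0.4079 -0.1784  0.1068]
```

View pics/z.png

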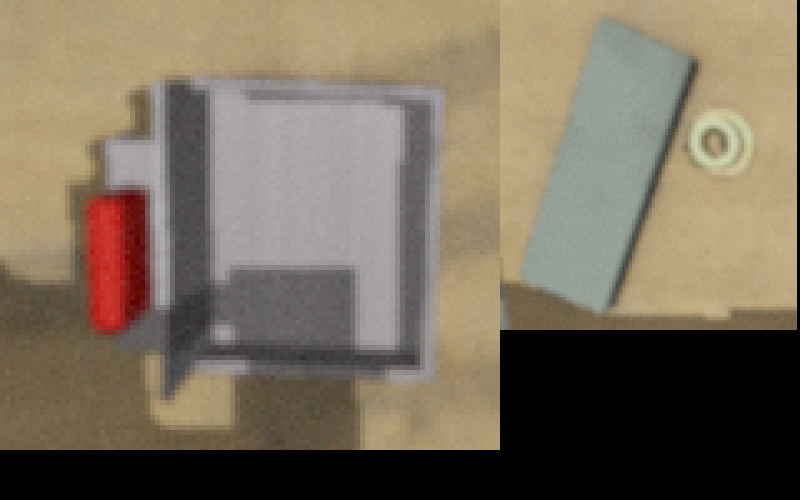

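Run:
```python
from h import *
import pickle
st=pickle.load(open("st.pkl","rb"))
A,B=pose("wrist",st["a"]),pose("wrist",st["b"])
f=lambda x,y,z: onz(A,(165+x/5,90+y/5),z)[:2]
def e(n,p,q,z):
    a,b=f(*p,z),f(*q,z);d=a-b;print(n,a,b,"len",np.hypot(*d),"yaw",np.degrees(np.arctan2(-d[0],d[1])),(a+b)/2)
e("tabL",(88,203),(96,332),.117);e("tabR",(122,197),(127,330),.117)
e("plate",(155,83),(165,398),.079);e("front",(441,90),(433,378),.035)
a,b=f(155,83,.079),f(441,90,.035);d=b-a;print("top side",a,b,np.degrees(np.arctan2(d[1],d[0])),np.hypot(*d))
g=lambda x,y,z: onz(B,(140+(x-500)/3.3,50+y/3.3),z)[:2]
print("collet flange",g(722,142,.004),"top",g(714,142,.024),"hub r",(g(738,142,.024)-g(689,142,.024))[0]/2)
```

```text
tabL [ 0.4068 -0.1619] [ 0.4062 -0.1954] len 0.03350391260356185 yaw -1.0765751555164604 [ 0.4065 -0.1787]
tabR [ 0.4156 -0.1604] [ 0.4144 -0.1949] len 0.03449733768531805 yaw -2.046345424731854 [ 0.415  -0.1776]
plate [ 0.4177 -0.1334] [ 0.4147 -0.2232] len 0.08982144152086335 yaw -1.9068330488136334 [ 0.4162 -0.1783]
front [ 0.4963 -0.1364] [ 0.4936 -0.2276] len 0.09123693477300503 yaw -1.7084001033422034 [ 0.495 -0.182]
top side [ 0.4177 -0.1334] [ 0.4963 -0.1364] -2.1787780895507898 0.0786615513472909
collet flange [ 0.4413 -0.0059] top [ 0.441  -0.0063] hub r 0.011561641492456393
```

Run:
```python
from h import *
r=down(np.radians(-1.9)); T=np.array([.4105,-.1785,.085])
ctrl.goto(T+[0,0,.08],r); print(ctrl.move_linear(T,vel=.1,f_stop=8))
ctrl.close(45); ctrl.wait(.3); s=telemetry.observe(); print(s["clock"],s["finger_gap"],s["finger_force"],s["ee_pos"],s["wrist_force"])
ctrl.move_linear(T+[0,0,.03],vel=.08); ctrl.move_linear(T+[0,0,.155],vel=.15)
yaw=np.radians(-11.2); ty=np.array([-np.sin(yaw),np.cos(yaw),0])
P=np.array([.6163,-.065,0])+.004*ty
ctrl.goto(P+[0,0,.24],down(yaw)); ctrl.wait(.3)
s=telemetry.observe(); print(s["clock"],s["finger_gap"],s["ee_pos"],s["wrist_force"],s["torque"])
im=np.hstack([cams.capture("scene")[60:260,150:400],cams.capture("side")[60:260,180:400]])
cv2.imwrite("pics/lift.png",cv2.resize(im[:,:,::-1],None,fx=1.7,fy=1.7,interpolation=3))
```

```text
False
5.6333 0.11097994430447415 44.991739662364125 [ 0.4103 -0.1783  0.0849] [-1.0079 -0.6046 -0.5435]
8.3833 0.11369639342930836 [ 0.6165 -0.0621  0.2403] [ 0.6203  0.7028 -2.3279] [-0.0117  0.067  -0.0127]
```

View pics/lift.png

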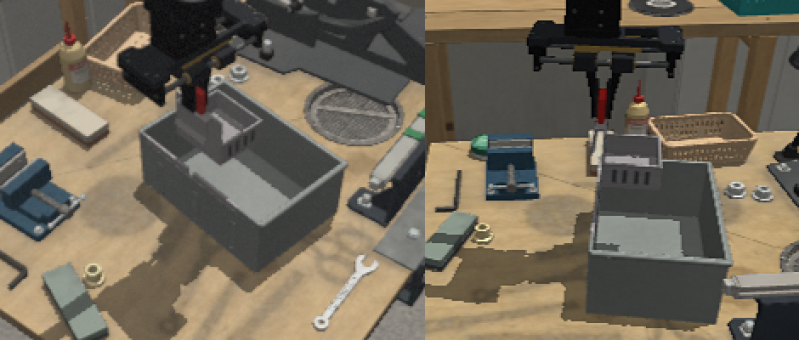

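Run:
```python
from h import *
yaw=np.radians(-11.2); ty=np.array([-np.sin(yaw),np.cos(yaw),0]); P=np.array([.6163,-.065,0])
O=lambda: telemetry.observe()
print("early stop",ctrl.move_linear(P+.004*ty+[0,0,.136],vel=.08,f_stop=5))
s=O(); print(s["ee_pos"],s["wrist_force"])
if s["ee_pos"][2]<.139:
  for y in np.arange(.004,.0301,.0015):
    ctrl.move_linear(P+y*ty+[0,0,.1325],vel=.03)
    hit=ctrl.move_linear(P+y*ty+[0,0,.124],vel=.02,f_stop=4)
    s=O(); print(round(y,4),hit,s["ee_pos"],s["wrist_force"],s["clock"])
    if s["ee_pos"][2]<.1265: break
    if s["clock"]>30: break
```

```text
early stop False
[ 0.6176 -0.0612  0.1367] [-0.1826 -0.3994 -0.98  ]
0.004 True [ 0.6175 -0.0612  0.1296] [-0.2532 -0.0391  3.6603] 10.4917
0.0055 True [ 0.6173 -0.0596  0.1296] [-0.547  -0.4403  3.9856] 11.075
0.007 True [ 0.6176 -0.058   0.1293] [0.1879 0.1199 3.7122] 11.65
0.0085 True [ 0.6179 -0.0567  0.1286] [0.2231 0.1294 2.9182] 12.2417
0.01 True [ 0.6182 -0.0543  0.1263] [ 1.448   1.5007 -1.7921] 12.9
```

Run:
```python
from h import *
yaw=np.radians(-11.2); ty=np.array([-np.sin(yaw),np.cos(yaw),0]); P=np.array([.6163,-.065,0])
for y in (.0112,.0122,.0132):
    ctrl.move_linear(P+y*ty+[0,0,.1305],vel=.03)
    hit=ctrl.move_linear(P+y*ty+[0,0,.117],vel=.02,f_stop=5)
    s=telemetry.observe(); print(y,hit,s["ee_pos"],s["wrist_force"],s["torque"],s["clock"])
    if s["ee_pos"][2]<.1215: break
```

```text
0.0112 True [ 0.6185 -0.0537  0.1199] [-0.406   0.0406  4.7316] [-0.0072  0.147  -0.0156] 13.7417
```

Run:
```python
from h import *
s=telemetry.observe(); p=s["ee_pos"]
ctrl.open_gripper(); ctrl.wait(.2); ctrl.move_linear(p+[0,0,.06],vel=.1)
ctrl.goto((.46,-.02,.24),down(np.radians(-114.5)+0)); ctrl.wait(.2)
s=telemetry.observe(); print(s["clock"],s["joint_pos"],s["ee_pos"],s["wrist_force"])
im=np.hstack([cams.capture("scene")[60:260,150:400],cams.capture("side")[100:300,160:380]])
cv2.imwrite("pics/hung.png",cv2.resize(im[:,:,::-1],None,fx=1.7,fy=1.7,interpolation=3))
cv2.imwrite("pics/wc.png",cams.capture("wrist")[:,:,::-1])
```

```text
17.8667 [-0.287   0.2825  1.8083 -0.      1.0511  1.7113] [ 0.4602 -0.0201  0.2398] [-0.5289  0.0958 -0.3012]
```

View pics/hung.png

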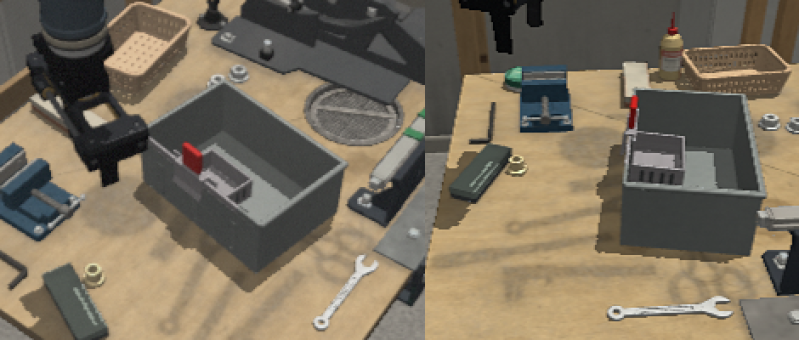

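View pics/wc.png

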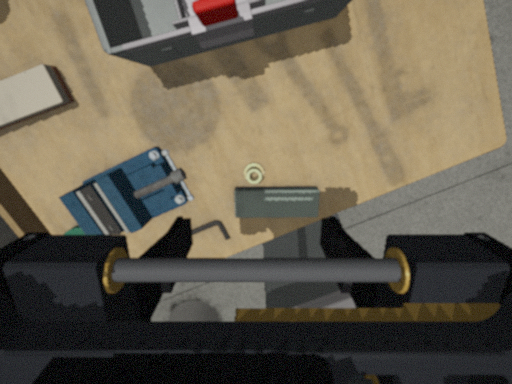

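Run:
```python
from h import *
s=telemetry.observe(); W=pose("wrist",s); c=onz(W,(254,175),.014)[:2]; print(c)
C=(c+np.array([.4411,-.0061]))/2
if np.hypot(*(c-C))>.005: raise SystemExit("disagree")
C=np.r_[C,0]; r=down(np.radians(-114.5))
ctrl.goto(C+[0,0,.08],r); print(ctrl.move_linear(C+[0,0,.013],vel=.08,f_stop=6))
ctrl.close(20); ctrl.wait(.3); s=telemetry.observe(); print(s["clock"],s["finger_gap"]*87,s["ee_pos"],s["finger_force"])
ctrl.move_linear(C+[0,0,.1],vel=.1); ctrl.move_linear(C+[0,0,.21],vel=.2)
s=telemetry.observe(); print(s["clock"],s["finger_gap"]*87,s["finger_force"],s["wrist_force"])
im=np.hstack([cams.capture("scene")[60:260,150:400],cams.capture("side")[60:260,160:380]])
cv2.imwrite("pics/col.png",cv2.resize(im[:,:,::-1],None,fx=1.7,fy=1.7,interpolation=3))
```

```text
[ 0.4389 -0.0061]
False
21.0333 25.289337390174694 [ 0.44   -0.0061  0.013 ] 19.35612450026383
22.75 25.117554447284043 19.35469008705695 [-0.668  -0.4118 -1.105 ]
```

Run:
```python
from h import *
yaw=np.radians(-11.2); tx=np.array([np.cos(yaw),np.sin(yaw),0])
Q=np.array([.6185,-.0537,0])+.054*tx; r=down(yaw-np.pi/2)
ctrl.goto(Q+[0,0,.21],r); print(ctrl.move_linear(Q+[0,0,.0735],vel=.1,f_stop=6)); ctrl.wait(.3)
s=telemetry.observe(); print(s["clock"],s["ee_pos"],s["wrist_force"],s["finger_gap"]*87)
ctrl.open_gripper(); ctrl.wait(.3); ctrl.move_linear(Q+[0,0,.22],vel=.12)
ctrl.goto((.5,.12,.3),r); ctrl.wait(.5)
s=telemetry.observe(); print(s["clock"],s["wrist_force"])
im=np.hstack([cams.capture("scene")[60:260,150:400],cams.capture("side")[100:300,160:380]])
cv2.imwrite("pics/end.png",cv2.resize(im[:,:,::-1],None,fx=1.7,fy=1.7,interpolation=3))
```

```text
False
25.6083 [ 0.6716 -0.0642  0.0739] [ 0.639  -0.4793 -0.0755] 24.969542253774225
30.025 [ 0.0897 -0.734   0.9019]
```

View pics/end.png

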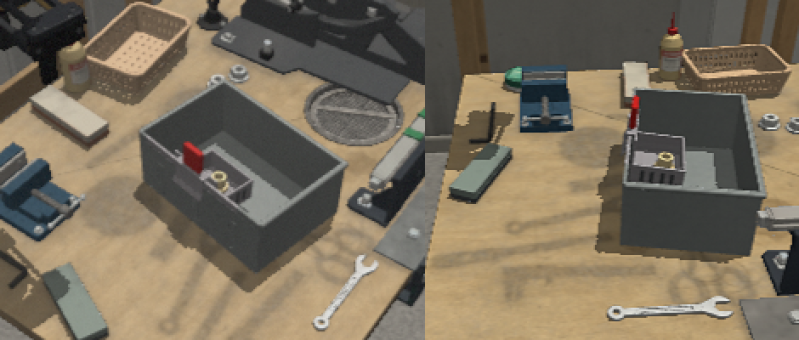

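The collet stands in the hung basket at about (218,180) in the left half. The basket is seated and level, and the spanner, hex key and stone haven't moved.

```bash
python3 -c "
from plant import finish_job; print(finish_job())"
```

```text
the job is handed in; nothing more can be done
None
```

The basket hangs fully down on the front rim with its pin in the notch, and the brass collet stands in it after a short drop of about 2 cm; rim contact read about 5 N at the wrist, the spanner, hex key and stone lie where they were, and the job was handed in at about 30 s.

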